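Gauge the feed plate, run it out to the pointer and hold it

TASK

Check the yellow feed plate with the height gauge: push the blue knob down gently until the gauge's foot rests on the plate, then let it spring back up before moving the plate. Then slide the plate out along the bed by its black lug, flat on the bed and squarely midway between the two dark lines, until its nose is level with the tip of the red pointer. It would tip over the edge there if let go, so finish while still holding it in that place, level and clear of the pointer; leave everything else on the bench where it is.

Things in the scene. Friction and masses are not known exactly. Their poses are not given: they have to be found in the camera images.
- bed: aluminium feed bed, fixed, 120 x 340 mm on top and 70 mm high. Origin: centre of its underside, on the bench. z up; +y is the direction in which the plate is slid out; the outer edge of its top is at y = +170 mm. Two dark lines run along its top at x = -42 and +42 mm.
- plate: flat feed plate, loose, lying on the bed: 60 mm wide (x), 360 mm long (y), 8 mm thick, about 0.55 kg, yellow with a bright steel nose (the last 30 mm at +y). Origin: centre of its underside; z up, +y towards the nose. It tips once its nose is more than about 174 mm beyond the bed's edge; the pointer stands 190 to 220 mm beyond it.
- plate_nose (a point): centre of the plate's nose edge, on its top face (180 mm from the plate's origin)
- plate_lug (a point): top centre of the black grip lug at the plate's tail: 20 mm (x) by 36 mm (y), standing 36 mm above the plate's top face, 155 mm behind the plate's origin. Take it from above across its 20 mm.
- pointer: fixed stand with a red pointer, on the robot's side of the plate's path beyond the bed's outer edge: round foot 44 mm, post 12 mm thick, 92 mm high. Origin: centre of its underside; axes parallel to the bed's. The pointer reaches towards +x.
- pointer_tip (a point): tip of the red pointer, 48 mm along x from the stand's origin and 78 mm up (level with the plate's top face), about 17 mm to the side of a centred plate. The nose has to come level with it, measured along the bed's y.
- gauge_foot (a joint): sprung slide of the height gauge, metres, growing downwards: 0 = fully up, foot 22 mm above the plate; about 0.022 = foot on the plate (0.030 = at the level of the bed top). The spring takes about 1.6 N to start and 3 N at the plate, and lifts the foot again when it is let go; stop at 0.045.
- gauge_knob (a point): top centre of the gauge's blue push knob, 28 mm across and 18 mm high, over the bed's centre line at y = +145 mm of the bed; 228 mm above the bench when up; pushed straight down. Its stand is part of the bed: column at bed x = +90 mm, 200 mm high, and an arm 24 mm wide, 136 to 164 mm up, over the plate to bed x = -20 mm.
- foot_pad (a point): centre of the underside of the gauge's brass foot pad, 16 mm across, 128 mm below the knob's top.
- wrench: loose steel wrench lying on the bench at the right; to be left alone. Origin: its underside
- screwdriver: loose screwdriver lying on the bench by the bed, on the robot's side; to be left alone. Origin: its underside
- setblock: loose steel block 40 x 60 x 25 mm beside the bed on the robot's side; to be left alone. Origin: centre of its underside
- oiler: loose white bottle, 48 mm across, 120 mm high; to be left alone. Origin: centre of its underside
- jar: loose jar, 60 mm across, 60 mm high; to be left alone. Origin: centre of its underside
- brush: loose brush lying beyond the bed; to be left alone. Origin: its underside
There are look-alikes about, which are no part of the job. Leave any purple look-alike of the pointer alone.

How it is judged (in metres and radians):
On the way, in this order (a step that is already met when the one before it is completed fails the run):
1. the gauge's foot is lowered onto the plate (contact force between gauge_foot and plate above 0.5 N and value of joint gauge_foot above 0.015 m), for 0.2 s.
2. the gauge has sprung back up before the plate is slid (plate within 40 mm of its start) (value of joint gauge_foot below 0.006 m and distance of plate from where it was at the start of the episode below 0.04 m), for 0.1 s.
At the end, for the whole second after the job is handed in: the plate's nose is within 6 mm of the pointer tip along the bed; the plate is within 15 mm of the bed's centre line, within 0.08 rad of square, level within 0.04 rad, its underside within 4 mm of the bed top, still, touched by the fingers and not by the pointer; the gauge is up (y of plate_nose in the frame of pointer_tip between -0.006 and 0.006 m and x of plate in the frame of bed between -0.015 and 0.015 m and z of plate in the frame of bed between 0.066 and 0.074 m and angle between the y axis of plate and the y axis of bed, either way round below 0.08 rad and angle between plate's own z axis and vertical below 0.04 rad and contact force between the fingers and plate above 0.5 N and contact force between plate and pointer below 0.3 N and value of joint gauge_foot below 0.006 m and linear speed of plate below 0.02 m/s); the arm keeps its last pose, push and grip.
It fails at once if the plate tips or is dropped (angle between plate's own z axis and vertical above 0.2 rad).
It fails at once if the gauge's foot is driven hard onto the plate (over 40 N) (contact force between gauge_foot and plate above 40 N).
It fails at once if another thing on the bench is disturbed (over 25 mm) (distance of any of wrench, screwdriver, setblock, oiler, jar, brush from where it was at the start of the episode above 0.025 m).
It also fails if it takes over 48 s, if anything falls off the work surface, if the arm or the gripper's body presses on something with over 40 N, if the wrist force passes 120 N, or if a joint passes its speed limit or range.

ROBOT

A 6-joint arm with a two-finger parallel gripper is mounted at the origin on the work surface. World frame = base frame: x ahead of the robot, y to its left, z up, the work surface at z = 0. Lengths are in mm, angles in degrees, forces in N, time in s.
With the tool pointing down it reaches from about 300 to 850 mm from the base axis. Payload 4.2 kg.
Tool frame: the origin (TCP) lies at the centre of the arm's flange, where the gripper is bolted on; the fingertips stand 191 mm ahead of it and the grasp point (between the pads) lies 172 mm ahead of it; y points along the fingers, x is the direction in which the jaws open and shut, and the axes are right-handed (so a half turn about y gives the same grasp; the last joint's range is limited). The gripper opens to 91 mm and grips with 3 to 60 N. Pads are 32 mm wide; open, the fingers measure 118 mm over their backs; the gripper's body (76 mm by 178 mm) begins 60 mm behind the grasp point.
Start: joints at [-1.146, 18.312, 89.639, -0, 72.044, -1.146], TCP at [574.998, 0.001, 404.776] pointing down, gripper open.
Joint ranges: [-177.97, 177.97], [-48.28, 115.42], [12.27, 149.76], [-77.06, 257.06], [2.81, 150.46], [-146.56, 146.56]. Speed limits (degrees/s): [147.25, 147.25, 180, 180, 180, 180].

INTERFACE

Orientations are given as [roll, pitch, yaw] about the fixed x, y, z axes, in that order (R = Rz(yaw) Ry(pitch) Rx(roll)).
In Python, from workcell import env gives the robot as it stands.
- The arm moves only by the tool carry_out, never from a script. Its argument "increments" is a list of rows, each a list of 3 entries, a list of its own where there are three numbers: the turn, a rotation vector about the tool's x, y, z in rad, then the shift along the tool's x, y, z in mm, then the closure, from 0 (fully open) to 1 (shut). In form: [[[wx, wy, wz], [dx, dy, dz], claw], ...]. A call has 1 to 10 rows; each row is the pose to reach, as a shift and turn from the pose commanded when the call began, along the tool's axes at that moment; what a row does not reach only later rows make up. A row lasts 1/12 s, in which the tool goes at most 41.7 mm and 7.16 degrees, less where a joint would pass 70% of its speed; a pose out of reach is approached as far as the arm can. A call with a gripper value outside its range is refused whole. The fingers move at their own pace and stop on an object; "force" is the grip in N (left out, the last holds). Time passes only in rows, so rows that repeat a pose let the fingers close. It gives the time, the measured TCP pose, the force and the opening at its end, in the units of the state.
- env.state(): the state, without advancing time (a new reading comes with each control period).
- env.grab_frame(name): name is "scene" or "side" or "wrist"; returns a dict with "frame" (400x640x3 uint8, blue, green, red), "z_map" (400x640 float32, mm along the optical axis (not along the pixel's ray), 0 where there is no reading), "camera_matrix" (3x3 intrinsics, pixels), "k1" (the pictures are not rectified: a ray, as slopes to the right and down, at radius r is drawn at 1 + k1 r^2 times it, then the intrinsics apply), "rvec" (rotation vector, rad) and "tvec" (3), from world to camera coordinates, as OpenCV has them; the wrist camera has in their place "hand_eye" (4x4, takes a point from camera to tool coordinates, whose origin is the TCP and whose axes are the tool frame's). Camera axes: x right, y down, z forward; pixel columns grow to the right and rows downward; lengths in mm; the calibration is good to about 2 mm. A picture is of the moment at which its call begins: read the wrist's pose just before it.
- env.job_done(): hands the job in, once; it reports no verdict.
The state is a dict: "time_s": time; "qpos": joint angles; "qvel": joint speeds; "effort": joint torques, N m; "ee_pos": TCP position; "ee_rot": TCP orientation; "force": force on the tool from outside, world axes, zero at the start; "torque": the same for the moment, N m; "gripper_width": finger opening in mm.
Only numpy, scipy, OpenCV 4.12 (cv2) and the standard library are available. Lean on these libraries where they do the work, as an engineer would, in place of code of your own. Each camera call takes 0.05 s, during which the arm holds its last target. There are 200 camera calls.

## Working session

There is one attempt and no reset: what is moved stays moved. The work goes in short steps, Python scripts to look and compute and a tool call to move; the robot and the scene stay as the last step left them, time stands still between calls to the robot, and variables do not carry over. Pictures are saved under pics/ and viewed, about 8 in all and at most 12, crops included, and the job is handed in when it is done.

Besides the shell and the picture viewer there is one more tool, called after ">>>" by a JSON object that holds its "api" and its "payload", one argument or row to a line. carry_out: Moves the arm, as the interface text tells. Its arguments: {"type":"object","properties":{"increments":{"type":"array","items":{"type":"array"}},"force":{"type":"number"}},"required":["increments"]}

```bash
mkdir -p pics; cat > h.py <<'E'
import numpy as np, cv2
from workcell import env
def grab(n):
    s=env.state(); f=env.grab_frame(n); f['s']=s; return f
def cw(f):
    """cam->world R,t"""
    if 'hand_eye' in f:
        from scipy.spatial.transform import Rotation as Ro
        T=np.eye(4); T[:3,:3]=Ro.from_euler('xyz',f['s']['ee_rot'],degrees=True).as_matrix(); T[:3,3]=f['s']['ee_pos']
        T=T@np.array(f['hand_eye']); return T[:3,:3],T[:3,3]
    R=cv2.Rodrigues(np.array(f['rvec'],float))[0]; return R.T,-R.T@np.array(f['tvec'],float).ravel()
def slopes(f,uv):
    uv=np.atleast_2d(np.array(uv,float)); K=np.array(f['camera_matrix'])
    d=np.array([f['k1'],0,0,0],float)
    return cv2.undistortPoints(uv.reshape(-1,1,2),K,d).reshape(-1,2)
def onplane(f,uv,z):
    R,t=cw(f); s=slopes(f,uv); d=np.c_[s,np.ones(len(s))]@R.T
    return t+d*((z-t[2])/d[:,2])[:,None]
def cloud(f):
    z=f['z_map']; h,w=z.shape; u,v=np.meshgrid(np.arange(w),np.arange(h))
    s=slopes(f,np.c_[u.ravel(),v.ravel()]); R,t=cw(f)
    P=np.c_[s,np.ones(len(s))]*z.reshape(-1,1)@R.T+t
    P[z.ravel()==0]=np.nan
    return P.reshape(h,w,3)
E
python3 - <<'E'
from h import *
print(env.state())
for n in ('scene','side'):
    f=grab(n); cv2.imwrite(f'pics/{n}0.png',f['frame']); R,t=cw(f); print(n,t.round(),R[:,2].round(2),f['k1'])
    np.savez(f'{n}0.npz',P=cloud(f),I=f['frame'])
E
```

```text
{'time_s': 0.0, 'qpos': array([-1.14727441e+00,  1.83510023e+01,  8.97067183e+01, -2.94909798e-04,
        7.20436674e+01, -1.14625442e+00]), 'qvel': array([-0.02620285,  0.00337076,  0.03154801,  0.05871512, -0.08683184,
        0.02524961]), 'effort': array([-5.01459035e-04, -4.12465632e+01, -2.31973493e+01,  7.28826877e-02,
        4.58198413e-02, -1.41870069e-04]), 'ee_pos': array([ 5.74828687e+02, -1.01485103e-02,  4.03924273e+02]), 'ee_rot': array([-8.99982521e+01,  1.01373293e-01, -9.27282542e-04]), 'force': array([0.41779896, 0.4416243 , 0.69532744]), 'torque': array([ 0.02753788, -0.00049611,  0.01283754]), 'gripper_width': 91.17099728231494}
scene [1193.  165. 1227.] [-0.49 -0.14 -0.86] -0.010471869592718086
side [357. 883. 666.] [ 0.21 -0.86 -0.47] 0.006963594044302567
```

View pics/scene0.png

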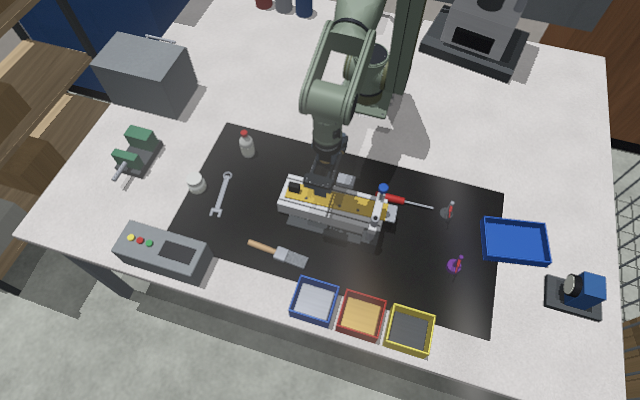

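View pics/side0.png

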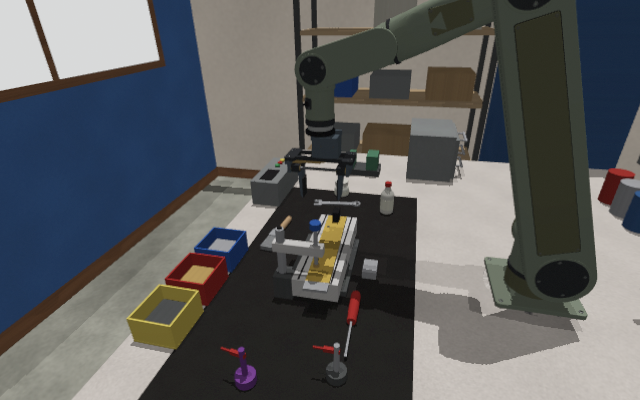

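Scene view: bed at about (335,210), blue knob (383,188), black lug (293,187), grey pointer stand (448,210), purple look-alike (456,264). In the side view the grey stand is at (336,370) with its red pointer at (325,348), and the purple one is at (245,375). The grey stand on the robot's side of the plate's path is the one meant.

```bash
python3 - <<'E'
from h import *
for n in ('scene','side'):
    d=np.load(n+'0.npz'); P=d['P']; I=d['I']; hsv=cv2.cvtColor(I,cv2.COLOR_BGR2HSV); H,S,V=hsv[...,0],hsv[...,1],hsv[...,2]
    ws=(P[...,0]>300)&(P[...,0]<850)&(abs(P[...,1])<480)&(P[...,2]>5)&(P[...,2]<260)
    for nm,m in (('yellow',(H>18)&(H<32)&(S>120)),('blue',(H>100)&(H<125)&(S>150)&(P[...,2]>150)),('red',((H<6)|(H>174))&(S>150)),
        ('purple',(H>130)&(H<160)&(S>100)),('bedtop',(S<60)&(V>120)&(abs(P[...,2]-70)<5)),('dark',(V<50)&(P[...,2]>85)&(P[...,2]<125))):
        m=(m&ws).astype(np.uint8); k,l,st,c=cv2.connectedComponentsWithStats(m,connectivity=8)
        for i in np.argsort(-st[1:,4])[:4]+1:
            if st[i,4]<6: continue
            Q=P[l==i]; r=cv2.minAreaRect(Q[:,:2].astype(np.float32))
            print(n,nm,c[i].round(),st[i,4],'mean',np.nanmean(Q,0).round(1),'min',Q.min(0).round(),'max',Q.max(0).round(),'rect',np.round(r[0],1),np.round(r[1],1),round(r[2],1))
a=cv2.imread('pics/side0.png')[185:395,215:395]; b=cv2.imread('pics/scene0.png')[160:290,260:480]
a=cv2.resize(a,None,fx=2.8,fy=2.8,interpolation=cv2.INTER_CUBIC)
cv2.imwrite('pics/c1.png',a)
E
```

```text
scene yellow [355. 205.] 543 mean [547.7  98.6  78.8] min [513.  21.  68.] max [578. 154.  86.] rect [545.6  87. ] [ 61.6 133.9] 2.7
scene yellow [309. 196.] 470 mean [562.5 -51.3  79.3] min [ 526. -128.   70.] max [632.  17. 245.] rect [557.4 -50.7] [139.  108.1] 66.3
scene yellow [414. 313.] 385 mean [823.3 345.7  49.9] min [814. 280.  13.] max [850. 401.  76.] rect [831.8 340.7] [ 35.7 120.8] 0.2
scene yellow [384. 212.] 77 mean [544.4 190.   79. ] min [512. 183.  71.] max [571. 198.  85.] rect [541.8 190.3] [59.4 14.5] 0.7
scene blue [383. 188.] 73 mean [554.1 168.  226.8] min [539. 154. 214.] max [567. 181. 233.] rect [553.8 167.2] [26.5 26.7] 11.8
scene red [395. 198.] 126 mean [451.3 215.6  22.4] min [430. 183.   6.] max [462. 246.  30.] rect [448. 214.] [64.8 29.3] 83.7
scene red [458. 263.] 14 mean [647.6 438.3  82.3] min [636. 436.  78.] max [659. 441.  87.] rect [647.4 438.1] [ 4.2 22.8] 84.2
scene red [384. 306.] 14 mean [834.4 258.3  71.1] min [819. 257.  66.] max [850. 260.  77.] rect [834.3 258.5] [30.6  3.4] 1.0
scene red [376. 194.] 6 mean [454.5 150.3  23.7] min [44
[... 2139 characters left out ...]
.] rect [629.2 441.8] [42.7 43.6] 36.0
side bedtop [348. 230.] 233 mean [507.5 -68.   67.5] min [ 492. -148.   65.] max [525.   7.  72.] rect [508.8 -70.4] [ 32.  154.7] 0.5
side bedtop [338. 271.] 178 mean [499.2 132.4  68.1] min [491.  54.  65.] max [507. 193.  70.] rect [499.1 123.1] [ 16.3 138.9] 0.2
side bedtop [322. 225.] 94 mean [593.9 -80.2  67.7] min [ 582. -146.   65.] max [611.   9.  70.] rect [596.4 -67.7] [ 23.4 155. ] 3.9
side bedtop [300. 265.] 70 mean [603.4 132.1  67.9] min [596.  93.  65.] max [609. 170.  71.] rect [604.1 131.3] [12.4 77.1] 2.7
side dark [336. 214.] 87 mean [552.6 -97.5 103. ] min [ 544. -124.   85.] max [564. -86. 115.] rect [ 553.9 -104.7] [19.7 38.1] 1.0
```

View pics/c1.png

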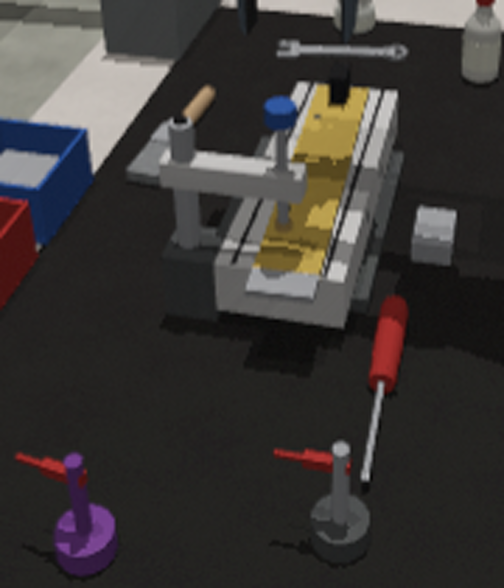

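The crop confirms it: the grey stand near the screwdriver tip carries the pointer meant, and the purple one is left alone. Estimates:

| Item | Position (mm) |
|---|---|
| Bed origin | about (552, 22), yaw about 0 |
| Knob | (552.5, 168, 228) |
| Lug | about (555, -104) |
| Pointer tip | about (500, 390, 78) |

First I go up and over the knob with the gripper closed.

>>> {"api": "carry_out", "payload": {
  "increments": [
    [[0,0,0],[0,-30,0],1],
    [[0,0,0],[0,-60,0],1],
    [[0,0,0],[-6,-60,35],1],
    [[0,0,0],[-12,-60,70],1],
    [[0,0,0],[-18,-60,105],1],
    [[0,0,0],[-22,-60,140],1],
    [[0,0,0],[-22,-60,168],1],
    [[0,0,0],[-22,-60,168],1],
    [[0,0,0],[-22,-60,168],1]
  ],
  "force": 40
}}

```text
time_s: 0.85
ee_pos: [552.8, 169.2, 464.1]
ee_rot: [-90.0, 0.1, 0.2]
force: [0.8, -0.0, -0.3]
gripper_width: 33.9
```

>>> {"api": "carry_out", "payload": {
  "increments": [
    [[0,0,0],[0,0,0],1],
    [[0,0,0],[0,0,0],1],
    [[0,0,0],[0,0,0],1],
    [[0,0,0],[0,0,0],1],
    [[0,0,0],[0,15,0],1],
    [[0,0,0],[0,30,0],1],
    [[0,0,0],[0,38,0],1],
    [[0,0,0],[0,38,0],1]
  ]
}}

```text
time_s: 1.52
ee_pos: [552.7, 167.4, 424.8]
ee_rot: [-90.1, 0.2, -0.0]
force: [-0.4, -0.2, 0.4]
gripper_width: 0.4
```

```bash
python3 - <<'E'
from h import *
f=grab('side'); g=grab('wrist'); s=env.state(); print(s['ee_pos'],s['force'],s['gripper_width'])
a=cv2.resize(f['frame'][170:290,240:390],None,fx=3,fy=3); b=g['frame']
c=np.zeros((400,640+450,3),np.uint8); c[:360,:450]=a; c[:,450:]=b
cv2.imwrite('pics/k.png',cv2.resize(c,None,fx=.72,fy=.72))
E
```

```text
[553.19598691 167.70956429 426.98574907] [ 0.52259241 -0.30961913  0.28491604] 0.48326644663007834
```

View pics/k.png

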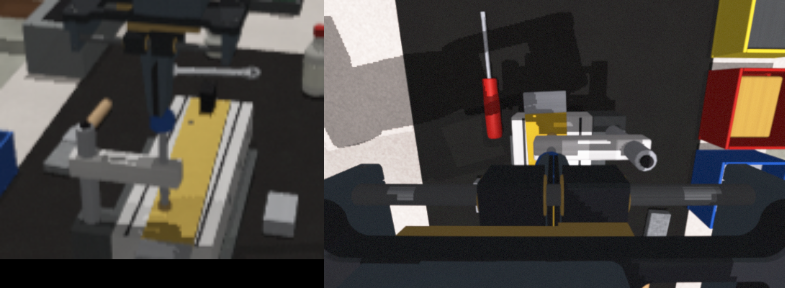

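The fingertips are centred on the blue knob (left crop, about (160,120)). I push slowly.

>>> {"api": "carry_out", "payload": {
  "increments": [
    [[0,0,0],[0,5,0],1],
    [[0,0,0],[0,10,0],1],
    [[0,0,0],[0,14,0],1],
    [[0,0,0],[0,18,0],1],
    [[0,0,0],[0,21,0],1],
    [[0,0,0],[0,24,0],1],
    [[0,0,0],[0,26,0],1],
    [[0,0,0],[0,26,0],1]
  ]
}}

```text
time_s: 2.28
ee_pos: [553.1, 168.0, 400.5]
ee_rot: [-90.0, -0.0, 0.0]
force: [2.0, 0.8, 3.2]
gripper_width: 0.8
```

>>> {"api": "carry_out", "payload": {
  "increments": [
    [[0,0,0],[0,1,0],1],
    [[0,0,0],[0,2,0],1],
    [[0,0,0],[0,3,0],1],
    [[0,0,0],[0,3,0],1]
  ]
}}

```text
time_s: 2.62
ee_pos: [553.0, 168.0, 397.7]
ee_rot: [-90.0, -0.0, -0.0]
force: [1.4, -0.3, 2.0]
gripper_width: 0.5
```

>>> {"api": "carry_out", "payload": {
  "increments": [
    [[0,0,0],[0,0.7,0],1],
    [[0,0,0],[0,1.4,0],1],
    [[0,0,0],[0,1.4,0],1]
  ]
}}

```text
time_s: 2.87
ee_pos: [553.0, 168.0, 397.1]
ee_rot: [-90.0, -0.0, -0.0]
force: [0.4, -0.8, 6.4]
gripper_width: 0.6
```

>>> {"api": "carry_out", "payload": {
  "increments": [
    [[0,0,0],[0,0.5,0],1],
    [[0,0,0],[0,0.8,0],1],
    [[0,0,0],[0,0.8,0],1],
    [[0,0,0],[0,0.8,0],1],
    [[0,0,0],[0,0.8,0],1]
  ]
}}

```text
time_s: 3.28
ee_pos: [552.9, 168.0, 397.0]
ee_rot: [-90.0, -0.1, 0.0]
force: [1.1, -0.2, 10.1]
gripper_width: 0.5
```

>>> {"api": "carry_out", "payload": {
  "increments": [
    [[0,0,0],[0,0,0],1],
    [[0,0,0],[0,0,0],1],
    [[0,0,0],[0,-8,0],1],
    [[0,0,0],[0,-18,0],1],
    [[0,0,0],[0,-30,0],1],
    [[0,0,0],[0,-60,0],1],
    [[0,0,0],[0,-80,-35],0.5],
    [[0,0,0],[0,-80,-75],0.4],
    [[0,0,0],[0,-80,-115],0.3],
    [[0,0,0],[0,-80,-155],0.3]
  ]
}}

```text
time_s: 4.12
ee_pos: [552.3, 11.8, 476.0]
ee_rot: [-90.0, 0.1, 0.1]
force: [0.2, -0.1, -0.1]
gripper_width: 24.1
```

>>> {"api": "carry_out", "payload": {
  "increments": [
    [[0,0,0],[0,0,-40],0.3],
    [[0,0,0],[0,0,-80],0.3],
    [[0,0,0],[0,0,-120],0.3],
    [[0,0,0],[0,0,-160],0.3],
    [[0,0,0],[0,0,-190],0.3],
    [[0,0,0],[0,0,-190],0.3],
    [[0,0,0],[0,0,-190],0.3]
  ]
}}

```text
time_s: 4.7
ee_pos: [552.6, -178.3, 475.0]
ee_rot: [-89.9, 0.1, -0.2]
force: [0.9, 0.3, 0.3]
gripper_width: 63.8
```

```bash
python3 - <<'E'
from h import *
g=grab('wrist'); P=cloud(g); np.savez('w1.npz',P=P,I=g['frame'])
f=grab('side'); Q=cloud(f); np.savez('s1.npz',P=Q,I=f['frame'])
R,t=cw(g); print(g['s']['ee_pos'],t.round(),R.round(2).tolist())
cv2.imwrite('pics/w1.png',g['frame'])
for n,I,P in(('w',g['frame'],P),('s',f['frame'],Q)):
    hsv=cv2.cvtColor(I,cv2.COLOR_BGR2HSV); H,S,V=cv2.split(hsv)
    for nm,m in (('knob',(H>100)&(H<125)&(S>150)&(P[...,2]>190)&(P[...,2]<250)&(P[...,0]<620)&(P[...,0]>480)),('lug',(V<60)&(P[...,2]>105)&(P[...,2]<122)),('yellow',(H>18)&(H<32)&(S>120)&(abs(P[...,2]-78)<6)&(P[...,0]<620)),
      ('line',(V<60)&(abs(P[...,2]-70)<5)&(P[...,1]>-148)&(P[...,1]<190))):
        k=P[m]; 
        if len(k)>5: r=cv2.minAreaRect(k[:,:2].astype(np.float32)); print(n,nm,len(k),k.mean(0).round(1),k.min(0).round(1),k.max(0).round(1),np.round(r[0],1),np.round(r[1],1),round(r[2],2))
E
```

```text
[ 552.62357354 -178.31643557  475.01945119] [ 553. -109.  454.] [[1.0, -0.0, -0.0], [-0.0, -0.97, -0.25], [-0.0, 0.25, -0.97]]
w lug 607 [ 553.8 -107.5  113. ] [ 544.3 -124.4  110.4] [563.  -91.  115.7] [ 553.6 -107.7] [18.7 33.4] 0.23
w yellow 6609 [551.2 -51.7  77.1] [ 519.6 -132.8   74.3] [583.8  12.1  80.5] [551.8 -59.6] [ 59.2 145.6] 2.65
w line 457 [550.2 -77.2  69.5] [ 508.1 -146.4   66.6] [595.6  14.2  71.8] [551.8 -65.8] [ 86.7 160.7] 0.33
s knob 108 [549.  172.2 222.2] [536.3 153.2 209.8] [563.6 183.4 227.7] [550.  168.5] [26.7 25.8] 47.74
s lug 417 [124.3 -58.  113. ] [ -385.8 -1398.5   105. ] [1061.1  173.9  122. ] [ 283.5 -683.7] [1143.8 1765.8] 14.74
s yellow 1176 [544.3  53.8  75.7] [ 512.1 -132.5   72.2] [584.  196.   83.4] [548.4  32. ] [ 59.6 327.3] 2.37
s line 162 [584.6 120.1  68.2] [  32.7 -145.    65.6] [659.9 190.   75. ] [359.2   2. ] [627.9 332.3] 4.7
```

View pics/w1.png

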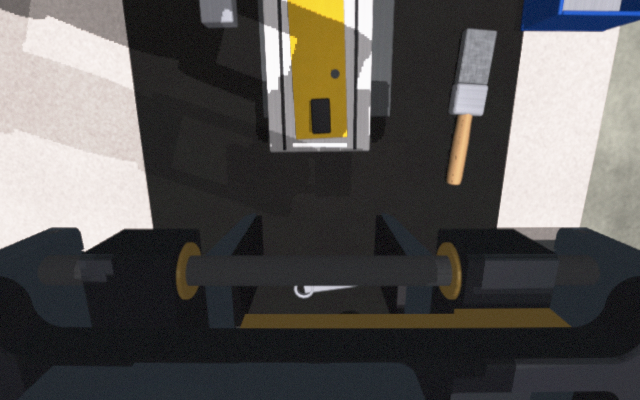

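Wrist view: lug at (320,115) on the yellow plate, at world (553.7, -107.7) with its top at z 113. The plate is yawed about +2.5° and the bed centre line is at x≈551.8. The gauge is back up (knob top 228). Next I go down onto the lug.

>>> {"api": "carry_out", "payload": {
  "increments": [
    [[0,-0.044,0],[1,30,35],0.3],
    [[0,-0.044,0],[1,65,69],0.3],
    [[0,-0.044,0],[1,100,69],0.3],
    [[0,-0.044,0],[1,135,69],0.3],
    [[0,-0.044,0],[1,165,69],0.3],
    [[0,-0.044,0],[1,185,69],0.3],
    [[0,-0.044,0],[1,195,69],0.3],
    [[0,-0.044,0],[1,200,69],0.3],
    [[0,-0.044,0],[1,200,69],0.3]
  ]
}}

```text
time_s: 5.55
ee_pos: [554.1, -107.2, 275.4]
ee_rot: [-90.0, 0.0, 2.6]
force: [-0.9, -0.6, -0.2]
gripper_width: 64.2
```

>>> {"api": "carry_out", "payload": {
  "increments": [
    [[0,0,0],[0,0,0],1],
    [[0,0,0],[0,0,0],1],
    [[0,0,0],[0,0,0],1],
    [[0,0,0],[0,0,0],1],
    [[0,0,0],[0,0,0],1],
    [[0,0,0],[0,0,0],1],
    [[0,0,0],[0,0,0],1],
    [[0,0,0],[0,0,0],1]
  ],
  "force": 45
}}

```text
time_s: 6.22
ee_pos: [554.0, -108.1, 275.7]
ee_rot: [-90.0, -0.0, 2.5]
force: [-0.1, 0.5, 2.7]
gripper_width: 20.1
```

Gripped at 20.1 mm. I slide most of the way while squaring up.

>>> {"api": "carry_out", "payload": {
  "increments": [
    [[0,0.005,0],[0,0,6],1],
    [[0,0.015,0],[0.5,0,18],1],
    [[0,0.025,0],[1,0,34],1],
    [[0,0.035,0],[1.5,0,52],1],
    [[0,0.04,0],[2,0,70],1],
    [[0,0.04,0],[2.8,0,88],1],
    [[0,0.04,0],[3.3,0,106],1],
    [[0,0.04,0],[3.8,0,124],1],
    [[0,0.04,0],[4.2,0,138],1],
    [[0,0.04,0],[4.5,0,146],1]
  ]
}}

```text
time_s: 7.05
ee_pos: [552.0, 39.2, 275.8]
ee_rot: [-90.1, -0.0, 0.3]
force: [0.1, -3.8, 2.9]
gripper_width: 19.9
```

>>> {"api": "carry_out", "payload": {
  "increments": [
    [[0,0,0],[0,0,2],1],
    [[0,0,0],[0,0,4],1],
    [[0,0,0],[0,0,4],1]
  ]
}}

```text
time_s: 7.3
ee_pos: [552.1, 41.8, 275.8]
ee_rot: [-90.0, -0.0, 0.2]
force: [-0.6, -2.0, 3.5]
gripper_width: 19.6
```

```bash
python3 - <<'E'
from h import *
for n in('side','scene'):
    f=grab(n); I=f['frame']; P=cloud(f); np.savez(n+'2.npz',P=P,I=I)
    H,S,V=cv2.split(cv2.cvtColor(I,cv2.COLOR_BGR2HSV))
    ok=(abs(P[...,2]-77)<7)&(P[...,0]>440)&(P[...,0]<640)
    for nm,m in (('yel',ok&(H>18)&(H<32)&(S>120)),('steel',ok&(S<60)&(V>90)&(P[...,1]>300)),('red',ok&((H<6)|(H>174))&(S>130)&(P[...,0]<520)&(P[...,1]>360)),('lines',(V<60)&(abs(P[...,2]-69)<4)&(P[...,1]>-148)&(P[...,1]<190)&(abs(P[...,0]-552)<50))):
        k=P[m]
        if len(k)>3:
            r=cv2.minAreaRect(k[:,:2].astype(np.float32)); print(n,nm,len(k),k.mean(0).round(1),k.min(0).round(1),k.max(0).round(1),np.round(r[0],1),np.round(r[1],1),round(r[2],2))
    if n=='side': cv2.imwrite('pics/s2.png',cv2.resize(I[190:400,215:395],None,fx=2.8,fy=2.8,interpolation=cv2.INTER_CUBIC))
s=env.state(); print(s['ee_pos'],s['ee_rot'],s['force'],s['gripper_width'])
E
```

```text
side yel 1840 [549.  227.1  76. ] [521.1  19.9  71. ] [581.6 345.3  83.3] [551.7 182.7] [ 60.3 325.4] 0.19
side steel 321 [550.9 362.3  76.3] [521.7 345.8  74. ] [581.  377.9  80.9] [551.4 361.9] [59.3 31.9] 0.72
side red 102 [474.  390.7  76.7] [446.7 383.8  70.4] [500.4 394.9  82.2] [473.7 389.4] [10.9 53.3] 86.53
side lines 81 [539.  101.6  68. ] [ 507.3 -124.5   65.7] [595.8 184.2  70.9] [551.4  29.8] [308.8  88.3] 89.89
scene yel 1190 [552.9 232.7  78.8] [519.2  84.1  70. ] [583.3 348.3  84. ] [551.3 216.2] [264.2  64.2] 90.0
scene steel 204 [559.8 424.2  78.5] [454.  347.6  70.3] [639.5 751.   83.9] [544.2 554.7] [412.5 131.6] 81.57
scene red 17 [475.2 389.8  80.7] [459.8 386.9  77.3] [494.7 392.8  83.8] [477.1 389.3] [ 5.6 34.9] 83.41
[552.05801644  41.74448423 275.74679079] [-8.99816419e+01 -9.02894887e-03  2.09356093e-01] [-0.07969033 -0.3949145   3.77914024] 20.019017163802424
```

View pics/s2.png

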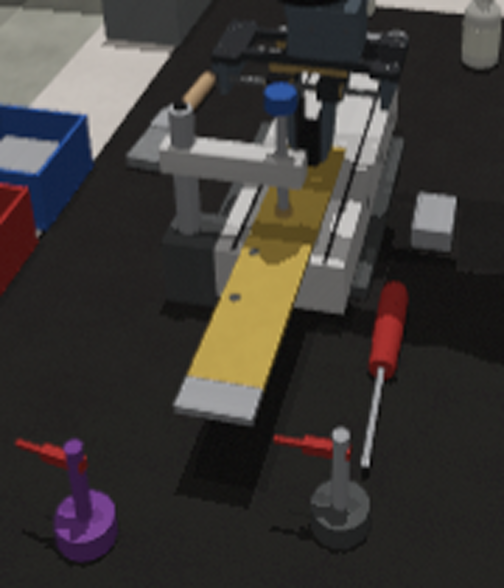

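```bash
python3 - <<'E'
from h import *
for n in('side','scene'):
    f=grab(n); d=np.load(n+'2.npz'); P=d['P']; I=d['I']; H,S,V=cv2.split(cv2.cvtColor(I,cv2.COLOR_BGR2HSV))
    red=((H<8)|(H>172))&(S>110)&(P[...,0]<520)&(P[...,0]>440)&(P[...,1]>370)&(P[...,1]<410)
    v,u=np.nonzero(red); Q=onplane(f,np.c_[u,v],78)
    for a in range(460,504,6):
        k=Q[(Q[:,0]>=a)&(Q[:,0]<a+6)]
        if len(k): print(n,'red x',a,len(k),'y mean %.1f min %.1f max %.1f'%(k[:,1].mean(),k[:,1].min(),k[:,1].max()))
    st=(S<60)&(V>90)&(abs(P[...,2]-77)<9)&(P[...,0]>515)&(P[...,0]<590)&(P[...,1]>320)&(P[...,1]<385)
    v,u=np.nonzero(st); Q=onplane(f,np.c_[u,v],78)
    for a in range(520,582,10):
        m=(Q[:,0]>=a)&(Q[:,0]<a+10); k=Q[m]
        if len(k): print(n,'nose x',a,len(k),'y min %.1f max %.1f'%(k[:,1].min(),k[:,1].max()), 'V of last px',[int(V[y,x]) for y,x in zip(v[m][np.argsort(k[:,1])[-4:]],u[m][np.argsort(k[:,1])[-4:]])])
s=env.state(); print(s['time_s'])
E
```

```text
side red x 460 21 y mean 391.8 min 384.3 max 399.1
side red x 466 19 y mean 392.1 min 385.1 max 398.5
side red x 472 19 y mean 391.3 min 384.5 max 399.0
side red x 478 11 y mean 391.5 min 385.3 max 397.5
side red x 484 10 y mean 391.9 min 389.0 max 395.0
side red x 490 7 y mean 391.9 min 388.8 max 394.0
side red x 496 7 y mean 391.8 min 389.3 max 394.8
side nose x 520 50 y min 348.7 max 378.5 V of last px [146, 137, 110, 95]
side nose x 530 55 y min 349.2 max 378.3 V of last px [145, 142, 132, 105]
side nose x 540 55 y min 348.9 max 378.0 V of last px [147, 149, 139, 124]
side nose x 550 54 y min 348.5 max 378.5 V of last px [149, 146, 145, 100]
side nose x 560 53 y min 348.6 max 378.7 V of last px [148, 145, 136, 95]
side nose x 570 52 y min 348.7 max 378.4 V of last px [150, 142, 132, 106]
side nose x 580 2 y min 357.6 max 376.8 V of last px [136, 118]
scene red x 460 2 y mean 391.0 min 389.5 max 392.6
scene red x 466 6 y mean 390.3 min 386.9 max 393.6
scene red x 472 3 y mean 391.0 min 388.0 max 394.1
scene red x 478 4 y mean 390.3 min 388.5 max 392.1
scene red x 484 2 y mean 389.8 min 389.5 max 390.1
scene red x 490 1 y mean 390.6 min 390.6 max 390.6
scene red x 496 2 y mean 391.3 min 391.1 max 391.6
scene nose x 520 25 y min 348.5 max 376.6 V of last px [178, 145, 189, 179]
scene nose x 530 27 y min 349.1 max 377.1 V of last px [180, 181, 181, 157]
scene nose x 540 27 y min 348.3 max 376.8 V of last px [180, 186, 194, 179]
scene nose x 550 27 y min 348.9 max 377.3 V of last px [181, 181, 182, 155]
scene nose x 560 27 y min 348.7 max 376.4 V of last px [180, 182, 187, 175]
scene nose x 570 28 y min 349.3 max 377.5 V of last px [181, 191, 157, 145]
scene nose x 580 8 y min 350.9 max 375.5 V of last px [154, 157, 116, 164]
7.5
```

Nose 377.5–378.2, tip 390.6–391.7: about 13.3 mm to go.

>>> {"api": "carry_out", "payload": {
  "increments": [
    [[0,0,0],[0,0,3],1],
    [[0,0,0],[0,0,6],1],
    [[0,0,0],[0,0,9],1],
    [[0,0,0],[0,0,12],1],
    [[0,0,0],[0,0,13.3],1],
    [[0,0,0],[0,0,13.3],1],
    [[0,0,0],[0,0,13.3],1],
    [[0,0,0],[0,0,13.3],1]
  ]
}}

```text
time_s: 8.17
ee_pos: [552.2, 55.0, 275.8]
ee_rot: [-90.0, -0.1, 0.2]
force: [0.4, -4.4, 4.4]
gripper_width: 19.9
```

```bash
python3 - <<'E'
from h import *
for n in('side','scene'):
    f=grab(n); I=f['frame']; P=cloud(f); H,S,V=cv2.split(cv2.cvtColor(I,cv2.COLOR_BGR2HSV))
    st=(S<60)&(V>90)&(abs(P[...,2]-77)<9)&(P[...,0]>515)&(P[...,0]<590)&(P[...,1]>330)&(P[...,1]<398)
    v,u=np.nonzero(st); Q=onplane(f,np.c_[u,v],78); print(n,'steel y',np.percentile(Q[:,1],[2,98]).round(1))
    y=(H>18)&(H<32)&(S>120)&(abs(P[...,2]-77)<10)&(P[...,0]>510)&(P[...,0]<590)&(P[...,1]>0)&(P[...,1]<375)
    k=P[y]; c=np.linalg.lstsq(np.c_[k,np.ones(len(k))][:,[0,1,3]],k[:,2],rcond=None)[0]; r=cv2.minAreaRect(k[:,:2].astype(np.float32)); print('slopes',c[:2].round(4),'rect',np.round(r[0],1),round(r[2],2))
    b=(H>100)&(H<125)&(S>150)&(P[...,2]>190)&(P[...,2]<250)&(P[...,0]<620)&(P[...,0]>480); print('knob z',P[b][:,2].max() if b.any() else None)
    if n=='side': cv2.imwrite('pics/s3.png',cv2.resize(I[190:400,215:395],None,fx=2.8,fy=2.8,interpolation=cv2.INTER_CUBIC))
s=env.state(); print(s['time_s'],s['ee_pos'],s['ee_rot'],s['force'],s['gripper_width'])
E
```

```text
side steel y [362.3 391.2]
slopes [0.0054 0.0016] rect [552.5 195.3] 0.28
knob z 227.86457848498839
scene steel y [362.  389.7]
slopes [0.0016 0.0003] rect [551.9 226.4] 0.01
knob z 232.33370875173762
8.2667 [552.22142737  54.99612364 275.78027006] [-9.00284035e+01 -5.14102843e-02  2.15827871e-01] [ 1.16737737 -4.37626154  4.74658803] 19.71679117063475
```

View pics/s3.png

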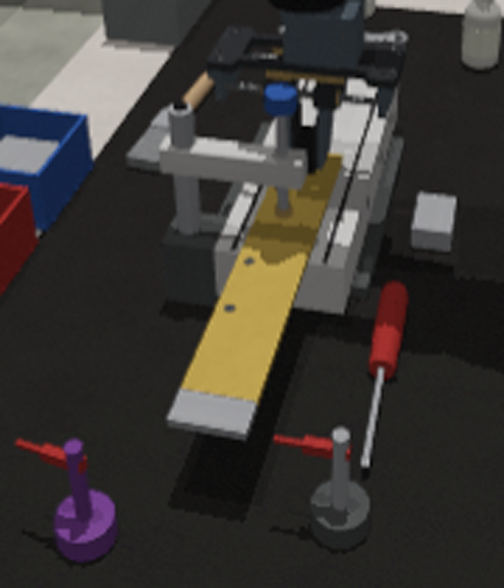

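The nose is level with the tip in both views, and the plate is level, centred, square and still gripped. I'm handing in now.

```bash
python3 -c "
from h import *
print(env.job_done()); s=env.state(); print(s['time_s'],s['ee_pos'],s['gripper_width'])"
```

```text
the job is handed in; nothing more can be done
None
the job is handed in; nothing more can be done
```

I checked the plate with the gauge, slid it out to the pointer, and handed the job in at about 8.3 s with the arm still holding the plate. The hand-in gives no verdict, so what follows is from my own measurements.

- **Gauge:** I pushed the knob down gently until the wrist force rose to about 10 N, which showed the foot was on the plate. It then sprang back before I moved the plate. The knob top read 228 mm in the side view at the end. The scene view read 232 mm, its usual few millimetres high.
- **Nose position:** The nose was within about 1 mm of the pointer tip along the bed in both views (side 391.2 against 391.7 mm, scene 389.7 against 390.6 mm). The two views differ by 1–1.5 mm in absolute position.
- **Plate alignment:** It was within about 1 mm of the bed's centre line, within 0.3° of square, and level to under 0.006 rad.
- **Grip:** The lug was held at 45 N, with the fingers at about 20 mm. In the last picture there was a clear gap between the plate and the pointer.
- **Other things on the bench:** I saw nothing disturbed in the last picture, but did not measure their positions again.

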